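# Reverse the exhaust sections onto the welding rack

## Robot

A 7-joint arm with a two-finger parallel gripper is mounted at the origin on the work surface. World frame = base frame: x ahead of the robot, y to its left, z up, the work surface at z = 0. Lengths are in m, angles in rad, forces in N, time in s.
With the tool pointing down it reaches from about 0.425 to 0.875 m from the base axis. Payload 4.7 kg.
Tool frame: the origin (TCP) lies on the centre line of the jaws, within the pads' length; the fingertips stand 22 mm ahead of it and the grasp point (between the pads) lies 3 mm ahead of it; z points along the fingers, y is the direction in which the jaws open and shut (so a half turn about z gives the same grasp; the last joint's range is limited). The gripper opens to 87 mm and grips with 3 to 60 N. Pads are 19 mm wide; open, the fingers measure 117 mm over their backs; the gripper's body (75 mm by 190 mm) begins 51 mm behind the grasp point.
Start: joints at [1.176, 0.321, -0.07, 1.45, 0.023, 1.371, -0.057], TCP at [0.258, -0.596, 0.245] pointing down, gripper open.
Joint ranges: [-2.86, 2.86], [-0.3, 2.09], [-1.38, 1.24], [0.06, 2.45], [-1.56, 4.7], [0.09, 2.05], [-2.69, 2.69]. Speed limits (rad/s): [2.57, 2.57, 3.14, 3.14, 3.14, 3.14, 3.14].

## Interface

Orientations are given as a rotation vector (axis times angle).
In Python, from bench import ctrl, imaging, close_job, finder gives the robot as it stands. The module is installed in compiled form; this text tells all that it offers.
- The arm moves only by the shell command python3 -m jog 'ROWS' [FORCE]. ROWS is JSON, a list that holds one entry, the list of rows, each a list of 7 numbers: the shift along the tool's x, y, z in cm, then the turn, a rotation vector about the tool's x, y, z in degrees, then the finger opening in cm, from 0 to 8.7. In form: [[[dx, dy, dz, ax, ay, az, claw], ...]]. A call has 1 to 12 rows; each row shifts and turns the commanded pose from where the row before left it, along the tool's axes as they then stand; what a row does not reach is not made up. A row lasts 1/10 s, in which the tool goes at most 50 mm and 8.59 degrees, less where a joint would pass 70% of its speed; a pose out of reach is approached as far as the arm can. A call is refused whole if a number of a shift passes 5 or a number of a turn 8.59, either way. A call with a gripper value outside its range is refused whole. The fingers move at their own pace and stop on an object; FORCE is the grip in N (left out, the last holds). Time passes only in rows, so rows that do not move let the fingers close. It gives the time, the measured TCP pose, the force and the opening at its end, in the units of the state.
- ctrl.get_state(): the state, without advancing time (a new reading comes with each control period).
- imaging.get_image(name): name is "scene" or "top" or "wrist"; returns a dict with "frame" (480x640x3 uint8, red, green, blue), "intrinsics" (3x3 intrinsics, pixels), "pose" (4x4, takes a point from camera to world coordinates). Camera axes: x right, y down, z forward; pixel columns grow to the right and rows downward; lengths in m; the calibration is good to about 2 mm. A picture is of the moment at which its call begins. There is no depth.
- close_job(): hands the job in, once; it reports no verdict.
Trained networks look in the newest picture that a camera, given by its name, has taken for a name from the list of things; names that differ only in an ending like _2 or _b are one class to them, and where a whole thing is asked for, a point or a joint stands for the part that bears it (a point fixed in the world has none). Each returns a list of dicts, best first, with "conf" (0 to 1); they miss things now and then, are a little off and sometimes report something else, mostly with a low value. They report only what shows in the picture. A call takes as long as a camera call. They do not tell look-alikes from the thing itself.
- finder.trace(label, camera): "region" (480x640 bool, what is visible of it) and "point" ([row, column] as shares, 0 to 1, of the picture: columns of its width, rows of its height, amid what is visible of it).
- finder.spot_point(label, camera): "point" ([row, column] as shares, 0 to 1, of the picture: columns of its width, rows of its height: a listed point, or the origin of a listed thing).
The state is a dict: "time": time; "joint_positions": joint angles; "qd": joint speeds; "joint_torque": joint torques, N m; "position": TCP position; "tool_rot": TCP orientation; "ft_force": force on the tool from outside, world axes, zero at the start; "torque": the same for the moment, N m; "grip_width": opening from 0.0 (shut) to 1.0 (fully open).
Only numpy, scipy, OpenCV 4.12 (cv2) and the standard library are available. Lean on these libraries where they do the work, as an engineer would, in place of code of your own. Each camera call takes 0.05 s, during which the arm holds its last target. There are 200 camera calls.

## Task

The welder starts from the tailpipe end, so move the four exhaust pipe sections from the blue storage rack to the red welding rack in reverse order, one over each post: the section nearest the yellow end of the blue rack goes on the post farthest from the yellow end of the red rack, and so on, so that the one farthest from yellow ends up nearest to it. Lower each section until it stands upright on its seat before you let go of it (do not drop it), and leave the spray can and the wire spool where they are.

Things in the scene. Friction and masses are not known exactly. Their poses are not given: they have to be found in the camera images.
- pipe_steel: Plain bare-metal (silver) exhaust pipe section, no collar, 95 mm tall. Round open tube, 42 mm outside, 34 mm bore right through, stands upright over a post; grip it across the 42 mm tube near the top, 0.25 kg (may vary by a third). Origin: centre of its underside, z up along the tube; its yaw does not matter.
- pipe_copper: Copper-coloured exhaust pipe section, 88 mm tall, with a round collar 54 mm across on its lowest 12 mm. Round open tube, 42 mm outside, 34 mm bore right through, stands upright over a post; grip it across the 42 mm tube near the top, 0.25 kg (may vary by a third). Origin: centre of its underside, z up along the tube; its yaw does not matter.
- pipe_black: Black exhaust pipe section, 80 mm tall, with a square flange 56 x 56 mm on its lowest 8 mm. Round open tube, 42 mm outside, 34 mm bore right through, stands upright over a post; grip it across the 42 mm tube near the top, 0.25 kg (may vary by a third). Origin: centre of its underside, z up along the tube; its yaw does not matter.
- pipe_white: White-coated exhaust pipe section, 88 mm tall, with a red band 47 mm across from 14 to 30 mm above its foot. Round open tube, 42 mm outside, 34 mm bore right through, stands upright over a post; grip it across the 42 mm tube near the top, 0.25 kg (may vary by a third). Origin: centre of its underside, z up along the tube; its yaw does not matter.
- store_rack: Blue storage rack: fixed bar 360 mm along y, 64 wide, 12 thick; origin: centre of its underside. Its +y end (robot's left) is painted yellow for 24 mm. Turned at most 0.16 rad; either rack may be nearer the robot. The four coloured seats stand on it at y = +132, +44, -44, -132 mm, x = 0; which seat is at which place changes.
- weld_rack: Red welding rack: fixed bar 360 mm along y, 64 wide, 12 thick; origin: centre of its underside. Its +y end (robot's left) is painted yellow for 24 mm. Turned at most 0.16 rad; either rack may be nearer the robot. Four fixed grey seats at y = +132, +44, -44, -132 mm, x = 0, empty at the start: discs 68 mm across, top (where sections rest) 18 mm above the origin, each with a central steel post 16 mm across, top 54 mm above the origin.
- seat_steel: Orange disc with a steel post on the blue rack: the starting place of the silver section, fixed to the rack and staying there as a mark of where that section stood. Disc 68 mm across, 6 mm thick, its underside (the origin) on the bar; post 16 mm across, top 42 mm above the origin.
- seat_copper: Green disc with a steel post on the blue rack: the starting place of the copper-coloured section, fixed to the rack and staying there as a mark of where that section stood. Disc 68 mm across, 6 mm thick, its underside (the origin) on the bar; post 16 mm across, top 42 mm above the origin.
- seat_black: White disc with a steel post on the blue rack: the starting place of the black section, fixed to the rack and staying there as a mark of where that section stood. Disc 68 mm across, 6 mm thick, its underside (the origin) on the bar; post 16 mm across, top 42 mm above the origin.
- seat_white: Red disc with a steel post on the blue rack: the starting place of the white section, fixed to the rack and staying there as a mark of where that section stood. Disc 68 mm across, 6 mm thick, its underside (the origin) on the bar; post 16 mm across, top 42 mm above the origin.
- spray_can: Bystander: green spray can, 60 mm across, 150 mm tall, loose, upright on the table to the robot's left. Origin: centre of its underside.
- wire_spool: Bystander: copper-coloured wire spool lying flat, 90 mm across, 46 mm tall, loose, to the robot's right. Origin: centre of its underside.
Not all that is in view belongs to the job. What is shaped like the pipe_copper but pink is not meant. Leave any purple look-alike of the pipe_white alone.

How it is judged:
At the end, for the whole second after the job is handed in: Each of the four sections stands upright (within 0.1 rad), released and at rest, on the seat of the red rack that mirrors its starting place on the blue rack: within 12 mm of the post's centre along each of the rack's axes, its underside within 5 mm of the seat's height (((y of seat_steel in the frame of store_rack between 0.112 and 0.152 m and y of pipe_steel in the frame of weld_rack between -0.144 and -0.12 m) or (y of seat_steel in the frame of store_rack between 0.024 and 0.064 m and y of pipe_steel in the frame of weld_rack between -0.056 and -0.032 m) or (y of seat_steel in the frame of store_rack between -0.064 and -0.024 m and y of pipe_steel in the frame of weld_rack between 0.032 and 0.056 m) or (y of seat_steel in the frame of store_rack between -0.152 and -0.112 m and y of pipe_steel in the frame of weld_rack between 0.12 and 0.144 m)) and x of pipe_steel in the frame of weld_rack between -0.012 and 0.012 m and z of pipe_steel in the frame of weld_rack between 0.013 and 0.023 m and angle between each of pipe_steel, pipe_copper, pipe_black, pipe_white's own z axis and vertical below 0.1 rad and linear speed of each of pipe_steel, pipe_copper, pipe_black, pipe_white below 0.02 m/s and contact force between the fingers and pipe_steel below 0.05 N and ((y of seat_copper in the frame of store_rack between 0.112 and 0.152 m and y of pipe_copper in the frame of weld_rack between -0.144 and -0.12 m) or (y of seat_copper in the frame of store_rack between 0.024 and 0.064 m and y of pipe_copper in the frame of weld_rack between -0.056 and -0.032 m) or (y of seat_copper in the frame of store_rack between -0.064 and -0.024 m and y of pipe_copper in the frame of weld_rack between 0.032 and 0.056 m) or (y of seat_copper in the frame of store_rack between -0.152 and -0.112 m and y of pipe_copper in the frame of weld_rack between 0.12 and 0.144 m)) and x of pipe_copper in the frame of weld_rack between -0.012 and 0.012 m and z of pipe_copper in the frame of weld_rack between 0.013 and 0.023 m and contact force between the fingers and pipe_copper below 0.05 N and ((y of seat_black in the frame of store_rack between 0.112 and 0.152 m and y of pipe_black in the frame of weld_rack between -0.144 and -0.12 m) or (y of seat_black in the frame of store_rack between 0.024 and 0.064 m and y of pipe_black in the frame of weld_rack between -0.056 and -0.032 m) or (y of seat_black in the frame of store_rack between -0.064 and -0.024 m and y of pipe_black in the frame of weld_rack between 0.032 and 0.056 m) or (y of seat_black in the frame of store_rack between -0.152 and -0.112 m and y of pipe_black in the frame of weld_rack between 0.12 and 0.144 m)) and x of pipe_black in the frame of weld_rack between -0.012 and 0.012 m and z of pipe_black in the frame of weld_rack between 0.013 and 0.023 m and contact force between the fingers and pipe_black below 0.05 N and ((y of seat_white in the frame of store_rack between 0.112 and 0.152 m and y of pipe_white in the frame of weld_rack between -0.144 and -0.12 m) or (y of seat_white in the frame of store_rack between 0.024 and 0.064 m and y of pipe_white in the frame of weld_rack between -0.056 and -0.032 m) or (y of seat_white in the frame of store_rack between -0.064 and -0.024 m and y of pipe_white in the frame of weld_rack between 0.032 and 0.056 m) or (y of seat_white in the frame of store_rack between -0.152 and -0.112 m and y of pipe_white in the frame of weld_rack between 0.12 and 0.144 m)) and x of pipe_white in the frame of weld_rack between -0.012 and 0.012 m and z of pipe_white in the frame of weld_rack between 0.013 and 0.023 m and contact force between the fingers and pipe_white below 0.05 N); the robot touches nothing.
It fails at once if a section is let go more than 20 mm above its seat over the red rack ((x of pipe_steel in the frame of weld_rack between -0.03 and 0.03 m and y of pipe_steel in the frame of weld_rack between -0.17 and 0.17 m and z of pipe_steel in the frame of weld_rack above 0.038 m and contact force between the fingers and pipe_steel below 0.02 N) or (x of pipe_copper in the frame of weld_rack between -0.03 and 0.03 m and y of pipe_copper in the frame of weld_rack between -0.17 and 0.17 m and z of pipe_copper in the frame of weld_rack above 0.038 m and contact force between the fingers and pipe_copper below 0.02 N) or (x of pipe_black in the frame of weld_rack between -0.03 and 0.03 m and y of pipe_black in the frame of weld_rack between -0.17 and 0.17 m and z of pipe_black in the frame of weld_rack above 0.038 m and contact force between the fingers and pipe_black below 0.02 N) or (x of pipe_white in the frame of weld_rack between -0.03 and 0.03 m and y of pipe_white in the frame of weld_rack between -0.17 and 0.17 m and z of pipe_white in the frame of weld_rack above 0.038 m and contact force between the fingers and pipe_white below 0.02 N)).
It fails at once if the spray can or the wire spool is pushed more than 20 mm (distance of any of spray_can, wire_spool from where it was at the start of the episode above 0.02 m).
It also fails if it takes over 99 s, if anything falls off the work surface, if the arm or the gripper's body presses on something with over 40 N, if the wrist force passes 120 N, or if a joint passes its speed limit or range.

## Working session

There is one attempt and no reset: what is moved stays moved. The work goes in short steps, Python scripts to look and compute and a shell command to move; the robot and the scene stay as the last step left them, time stands still between calls to the robot, and variables do not carry over. Pictures are saved under pics/ and viewed, about 12 in all and at most 16, crops included, and the job is handed in when it is done.

```bash
mkdir -p pics; cat > h.py <<'E'
import numpy as np, cv2
from bench import ctrl, imaging, close_job, finder
from scipy.spatial.transform import Rotation as R
def ray(im,u,v,z):
    K=np.array(im["intrinsics"]);T=np.array(im["pose"])
    d=T[:3,:3]@np.linalg.solve(K,[u,v,1.]);o=T[:3,3]
    return o+d*(z-o[2])/d[2]
def proj(im,p):
    K=np.array(im["intrinsics"]);T=np.array(im["pose"])
    c=T[:3,:3].T@(np.array(p)-T[:3,3]);q=K@c;return q[:2]/q[2]
def save(im,n,crop=None,s=1):
    f=im["frame"]
    if crop: f=f[crop[1]:crop[3],crop[0]:crop[2]]
    f=cv2.resize(f,None,fx=s,fy=s,interpolation=cv2.INTER_CUBIC)
    cv2.imwrite("pics/"+n,f[:,:,::-1])
E
python3 - <<'E'
from h import *
s=ctrl.get_state();print({k:np.round(v,3).tolist() for k,v in s.items()})
print(R.from_rotvec(s["tool_rot"]).as_matrix().round(3))
for c in("top","scene"):
    im=imaging.get_image(c);save(im,c+"0.png");print(c,np.round(im["pose"],3).tolist(),np.round(im["intrinsics"],1).tolist())
    for l in "pipe_steel pipe_copper pipe_black pipe_white store_rack weld_rack seat_steel seat_copper seat_black seat_white spray_can wire_spool".split():
        print(l,[(round(d["conf"],2),np.round(np.array(d["point"])[::-1]*[640,480]).tolist()) for d in finder.spot_point(l,c)[:4]])
E
```

```text
{'time': 0.0, 'joint_positions': [1.176, 0.322, -0.07, 1.452, 0.023, 1.371, -0.057], 'qd': [-0.001, 0.0, 0.0, 0.001, -0.001, -0.002, -0.0], 'joint_torque': [0.001, -49.129, -0.403, -31.253, -0.064, 0.043, 0.0], 'position': [0.258, -0.596, 0.243], 'tool_rot': [-3.074, -0.637, 0.001], 'ft_force': [-0.017, 0.367, 0.466], 'torque': [-0.044, 0.014, 0.044], 'grip_width': 1.0}
[[ 0.918  0.398 -0.001]
 [ 0.398 -0.918  0.002]
 [-0.    -0.002 -1.   ]]
top [[0.014, -0.992, 0.122, 0.373], [-1.0, -0.013, 0.012, -0.009], [-0.01, -0.123, -0.992, 1.237], [0.0, 0.0, 0.0, 1.0]] [[511.7, 0.0, 322.9], [0.0, 511.7, 239.4], [0.0, 0.0, 1.0]]
pipe_steel [(0.5, [350.0, 270.0]), (0.25, [277.0, 262.0])]
pipe_copper [(0.74, [279.0, 261.0]), (0.55, [234.0, 276.0])]
pipe_black [(0.73, [311.0, 267.0])]
pipe_white [(0.82, [399.0, 307.0]), (0.73, [387.0, 267.0]), (0.41, [498.0, 265.0])]
store_rack [(0.84, [330.0, 268.0])]
weld_rack [(0.77, [313.0, 196.0])]
seat_steel [(0.73, [313.0, 264.0]), (0.7, [348.0, 265.0])]
seat_copper [(0.68, [390.0, 272.0]), (0.58, [276.0, 261.0])]
seat_black [(0.69, [316.0, 265.0])]
seat_white []
spray_can [(0.95, [149.0, 250.0])]
wire_spool [(0.71, [498.0, 264.0]), (0.28, [332.0, 270.0])]
scene [[-0.829, 0.41, -0.379, 1.055], [0.559, 0.613, -0.559, 0.763], [0.003, -0.675, -0.738, 1.082], [0.0, 0.0, 0.0, 1.0]] [[585.1, 0.0, 314.3], [0.0, 585.1, 236.4], [0.0, 0.0, 1.0]]
pipe_steel [(0.62, [330.0, 224.0])]
pipe_copper [(0.94, [405.0, 302.0]), (0.62, [371.0, 269.0])]
pipe_black [(0.75, [348.0, 245.0])]
pipe_white [(0.78, [331.0, 185.0]), (0.73, [305.0, 202.0])]
store_rack [(0.65, [306.0, 202.0]), (0.62, [337.0, 242.0])]
weld_rack [(0.72, [288.0, 284.0])]
seat_steel [(0.5, [327.0, 220.0])]
seat_copper [(0.64, [367.0, 269.0])]
seat_black [(0.63, [350.0, 253.0])]
seat_white [(0.5, [310.0, 204.0])]
spray_can [(0.76, [451.0, 378.0])]
wire_spool [(0.78, [252.0, 153.0]), (0.55, [369.0, 270.0])]
```

View pics/top0.png

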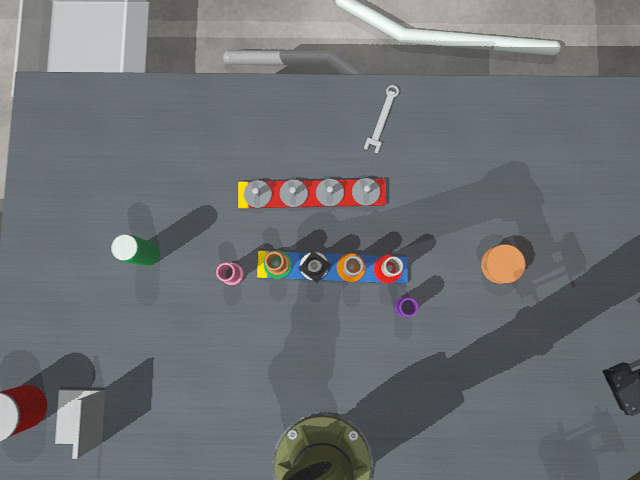

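View pics/scene0.png

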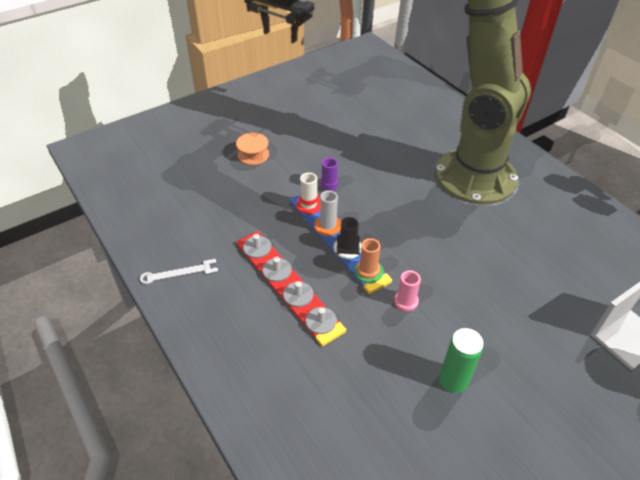

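The views show the blue rack near row 266 in the top image. From its yellow end (left), it holds copper (277,262), black (314,266), silver (351,267) and white/red band (390,267). The red rack is at row 192 and empty, with its yellow end also on the left. The pink (230,272) and purple (407,307) look-alikes stand off the rack, so they aren't the ones meant. Next I fit both racks and confirm in an enlarged crop.

```bash
cat > fit.py <<'E'
from h import *
from scipy.optimize import minimize
im=imaging.get_image("top");f=im["frame"];h=cv2.cvtColor(f,cv2.COLOR_RGB2HSV)
H,S,V=[h[:,:,i].astype(int) for i in range(3)]
sat=(S>150)&(V>90)
yel=sat&(H>=22)&(H<=32);red=sat&((H<5)|(H>174));blu=sat&(H>=102)&(H<=122)
def fit(mask,rows,x0,y0):
    m=np.zeros_like(mask);m[rows[0]:rows[1],rows[2]:rows[3]]=mask[rows[0]:rows[1],rows[2]:rows[3]]
    m=cv2.morphologyEx(m.astype(np.uint8),cv2.MORPH_OPEN,np.ones((2,2)))
    pts=cv2.findNonZero(m); rect=cv2.minAreaRect(pts)
    W=np.array([ray(im,u,v,.012)[:2] for u,v in cv2.boxPoints(rect)])
    c=W.mean(0);e=[np.linalg.norm(W[1]-W[0]),np.linalg.norm(W[2]-W[1])]
    d=(W[1]-W[0]) if e[0]>e[1] else (W[2]-W[1]); d=d*np.sign(d[1])
    return c,np.arctan2(-d[0],d[1]),e
out={}
for n,a in(("store",(blu|yel,(240,290,245,420))),("weld",(red|yel,(170,215,225,400)))):
    c,t,e=fit(a[0],a[1],0,0);print(n,c.round(4),round(t,4),np.round(e,3))
    out[n]=(c,t)
    for y in(.132,.044,-.044,-.132):
        p=c+np.array([-np.sin(t),np.cos(t)])*y
        print(y,p.round(4),np.hypot(*p).round(3))
        b=.054 if n=="weld" else .018
        q=proj(im,[*p,b]);cv2.drawMarker(f,tuple(int(round(k)) for k in q),(255,0,255),cv2.MARKER_CROSS,7,1)
save(im,"fit0.png",(215,165,425,330),3.5)
E
python3 fit.py
```

```text
store [ 0.456  -0.0198] -0.0259 [0.063 0.362]
0.132 [0.4595 0.1121] 0.473
0.044 [0.4572 0.0241] 0.458
-0.044 [ 0.4549 -0.0638] 0.459
-0.132 [ 0.4526 -0.1518] 0.477
weld [0.635  0.0328] 0.032 [0.361 0.065]
0.132 [0.6308 0.1648] 0.652
0.044 [0.6336 0.0768] 0.638
-0.044 [ 0.6364 -0.0112] 0.636
-0.132 [ 0.6392 -0.0991] 0.647
```

View pics/fit0.png

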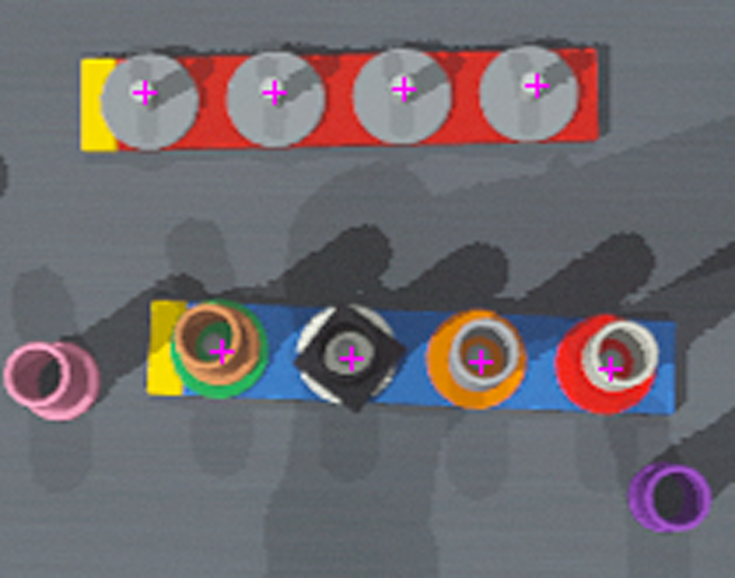

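The fit is good: the crosses land on all four red-rack posts, and both bars measure 0.36 x 0.064. The crop confirms the order from yellow: copper (collar), black (square flange), silver, white (red band). Copper therefore goes to y=-132, black to -44, steel to +44 and white to +132. Now I check the pipe tops and start moving.

```bash
python3 - <<'E'
from h import *
im=imaging.get_image("top")
for n,(u,v),z in(("copper",(208,340),.106),("black",(349,352),.098),("steel",(484,350),.113),("white",(623,356),.106)):
    print(n,ray(im,u/3.5+215,v/3.5+165,z).round(4))
for n,(u,v) in(("pink",(60,388)),("purple",(658,497))): print(n,ray(im,u/3.5+215,v/3.5+165,0.01).round(3))
E
python3 -m jog '[[[0,0,0,0,0,7.8,6.5],[0,0,0,0,0,7.8,6.5],[0,0,0,0,0,7.8,6.5],[0,-3,0,0,0,0,6.5],[0,-4,0,0,0,0,6.5],[0,-4,0,0,0,0,6.5],[0,-4,0,0,0,0,6.5],[0,-4,0,0,0,0,6.5],[0,-4,0,0,0,0,6.5],[0,-4,0,0,0,0,6.5],[0,-4,0,0,0,0,6.5],[0,-4,0,0,0,0,6.5]]]' 30
```

```text
copper [0.4602 0.1112 0.106 ]
black [0.4543 0.022  0.098 ]
steel [ 0.4556 -0.0632  0.113 ]
white [ 0.4535 -0.1513  0.106 ]
pink [0.433 0.222 0.01 ]
purple [ 0.365 -0.187  0.01 ]
time: 2.6
position: [0.2605, -0.2479, 0.2434]
tool_rot: [-3.137, 0.002, 0.009]
ft_force: [-30.7, 28.6, 26.6]
grip_width: 0.748
```

```bash
python3 -m jog '[[[4,-2,0,0,0,0,6.5],[4,-2,0,0,0,0,6.5],[4,-2,0,0,0,0,6.5],[4,-2,0,0,0,0,6.5],[3.3,-1.7,0,0,0,0,6.5],[0,0,0,0,0,0,6.5],[0,0,0,0,0,0,6.5]]]' 30
python3 - <<'E'
from h import *
im=imaging.get_image("wrist");save(im,"w0.png")
print(ctrl.get_state()["position"],im["pose"].round(3).tolist())
print(proj(im,[.4535,-.1513,.106]),proj(im,[.4526,-.1518,.018]),proj(im,[.4556,-.0632,.113]))
E
```

```text
time: 3.3
position: [0.4544, -0.152, 0.2431]
tool_rot: [-3.138, -0.003, 0.006]
ft_force: [0.3, -0.9, -0.1]
grip_width: 0.743
[ 0.4536799  -0.1528528   0.24311174] [[0.001, -0.952, -0.306, 0.538], [-1.0, -0.002, 0.002, -0.151], [-0.003, 0.306, -0.952, 0.384], [0.0, 0.0, 0.0, 1.0]]
[322.24948031 235.66479087] [322.8267132  210.59592677] [204.35381562 235.44436221]
```

View pics/w0.png

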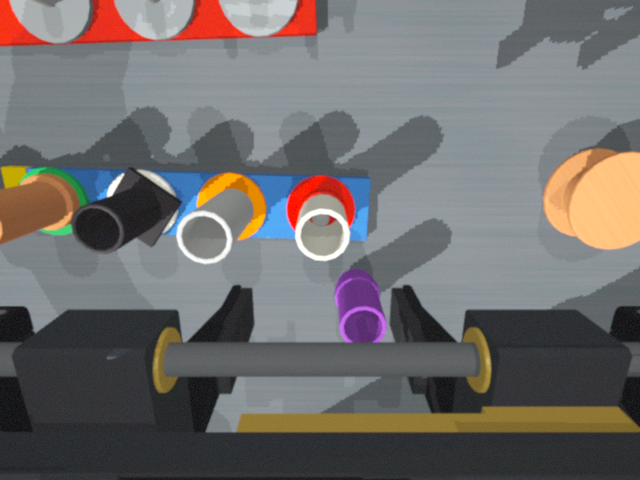

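The wrist view shows the white pipe with its red seat. The rim at (322,235) falls exactly where my estimate predicts, and the purple look-alike at (360,310) is off to the side. I descend and grip.

```bash
python3 -m jog '[[[0,0,4,0,0,0,6.5],[0,0,4,0,0,0,6.5],[0,0,4,0,0,0,6.5],[0,0,3,0,0,0,6.5],[0,0,0.9,0,0,0,6.5],[0,0,0,0,0,0,3.8],[0,0,0,0,0,0,3.8],[0,0,0,0,0,0,3.8],[0,0,0,0,0,0,3.8],[0,0,0,0,0,0,3.8]]]' 30; python3 -m jog '[[[0,0,-2,0,0,0,3.8],[0,0,-3,0,0,0,3.8],[0,0,-3,0,0,0,3.8],[0,0,-3,0,0,0,3.8],[0,0,0,0,0,0,3.8],[0,0,0,0,0,0,3.8]]]'
```

```text
time: 4.35
position: [0.455, -0.1523, 0.0859]
tool_rot: [-3.14, -0.001, 0.001]
ft_force: [-0.5, 0.9, 5.6]
grip_width: 0.477
time: 4.95
position: [0.454, -0.1523, 0.1942]
tool_rot: [-3.139, -0.001, 0.005]
ft_force: [-1.1, 0.0, -3.0]
grip_width: 0.488
```

```bash
python3 -m jog '[[[1.5,-3,0,0,0,0,3.8],[2.2,-4,0,0,0,0,3.8],[2.2,-4,0,0,0,0,3.8],[2.2,-4,0,0,0,0,3.8],[2.2,-4,0,0,0,0,3.8],[2.2,-4,0,0,0,0,3.8],[2.2,-4,0,0,0,0,3.8],[1.8,-3,0,0,0,0,3.8],[1.2,-1.7,0,0,0,0,3.8],[0,0,0,0,0,0,3.8],[0,0,0,0,0,0,3.8]]]'
python3 - <<'E'
from h import *
im=imaging.get_image("wrist");save(im,"w1.png")
s=ctrl.get_state();print(s["position"],s["tool_rot"])
p=s["position"]
print(proj(im,[p[0],p[1],.22]),"post",proj(im,[.6308,.1648,.054]),proj(im,[.6308,.1648,.018]))
E
```

```text
time: 6.05
position: [0.6298, 0.1648, 0.1921]
tool_rot: [-3.14, -0.003, 0.011]
ft_force: [0.1, -0.2, -3.4]
grip_width: 0.482
[0.6300064  0.16371856 0.19261465] [-3.14020901e+00 -1.94109774e-04  1.02422310e-02]
[326.89620748 369.85227644] post [322.89401087 232.29034963] [322.812088  220.2757232]
```

View pics/w1.png

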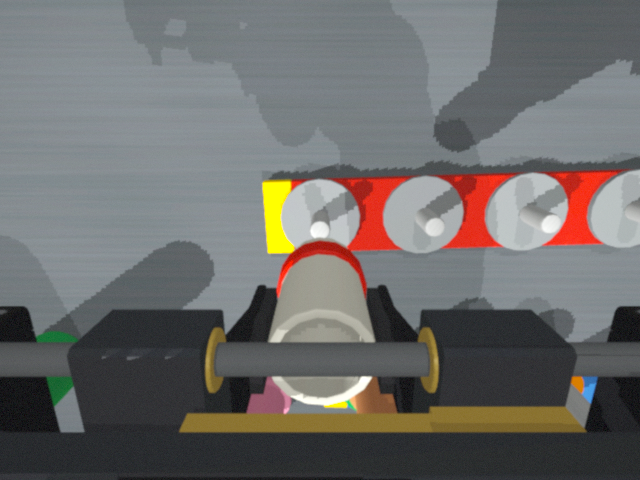

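The white pipe is held upright. Its post shows at (320,230) against a predicted (323,232), so the alignment is within 2 mm. I lower it.

```bash
python3 -m jog '[[[0,0,2,0,0,0,3.8],[0,0,3,0,0,0,3.8],[0,0,3,0,0,0,3.8],[0,0,1.5,0,0,0,3.8],[0,0,0.6,0,0,0,3.8],[0,0,0.4,0,0,0,3.8],[0,0,0.2,0,0,0,3.8],[0,0,0,0,0,0,3.8],[0,0,0,0,0,0,3.8]]]'
```

```text
time: 7.0
position: [0.6313, 0.1654, 0.0888]
tool_rot: [-3.138, -0.001, 0.002]
ft_force: [-0.5, -0.0, -2.2]
grip_width: 0.482
```

```bash
python3 -m jog '[[[0,0,0.2,0,0,0,3.8],[0,0,0.1,0,0,0,3.8],[0,0,0,0,0,0,3.8]]]'; python3 -m jog '[[[0,0,0.1,0,0,0,3.8],[0,0,0,0,0,0,3.8]]]'
```

```text
time: 7.3
position: [0.6313, 0.1655, 0.086]
tool_rot: [-3.139, -0.001, 0.002]
ft_force: [-1.1, -0.1, 4.3]
grip_width: 0.481
time: 7.5
position: [0.6313, 0.1655, 0.0859]
tool_rot: [-3.139, -0.001, 0.002]
ft_force: [-3.8, -1.3, 9.4]
grip_width: 0.481
```

Contact with the seat shows as the force changing from -2 to +9 N, so it's seated. I release, rise and go to silver.

```bash
python3 -m jog '[[[0,0,0,0,0,0,6.5],[0,0,0,0,0,0,6.5],[0,0,0,0,0,0,6.5],[0,0,0,0,0,0,6.5],[0,0,-2,0,0,0,6.5],[0,0,-3.5,0,0,0,6.5],[0,0,-3.5,0,0,0,6.5],[0,0,-3.4,0,0,0,6.5]]]'
python3 -m jog '[[[-2.2,3,0,0,0,0,6.5],[-2.9,3.8,0,0,0,0,6.5],[-2.9,3.8,0,0,0,0,6.5],[-2.9,3.8,0,0,0,0,6.5],[-2.9,3.8,0,0,0,0,6.5],[-2.2,3,0,0,0,0,6.5],[-1.6,1.7,0,0,0,0,6.5],[0,0,0,0,0,0,6.5],[0,0,0,0,0,0,6.5]]]'
python3 - <<'E'
from h import *
im=imaging.get_image("top");save(im,"t1.png",(215,165,425,330),3.5)
s=ctrl.get_state();print(s["position"],s["tool_rot"])
im=imaging.get_image("wrist");save(im,"w2.png");print(proj(im,[.4556,-.0632,.113]))
E
```

```text
time: 8.3
position: [0.6309, 0.1648, 0.2088]
tool_rot: [-3.139, -0.001, 0.005]
ft_force: [1.0, -0.1, -0.4]
grip_width: 0.747
time: 9.2
position: [0.4554, -0.0642, 0.2078]
tool_rot: [-3.139, 0.001, 0.003]
ft_force: [0.3, 0.2, 0.2]
grip_width: 0.746
[ 0.45576001 -0.06336597  0.20773069] [-3.13844058e+00 -2.27337482e-03  3.44467065e-03]
[322.98793742 253.54147635]
```

View pics/w2.png

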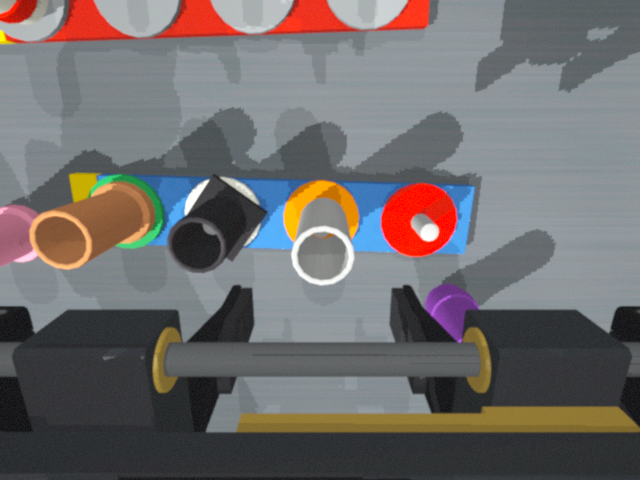

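Silver is centred: rim at (323,254), exactly as predicted. White stands on its seat at top left. I grip and lift silver.

```bash
python3 -m jog '[[[0,0,3,0,0,0,6.5],[0,0,4,0,0,0,6.5],[0,0,3,0,0,0,6.5],[0,0,1.7,0,0,0,6.5],[0,0,0,0,0,0,6.5],[0,0,0,0,0,0,3.8],[0,0,0,0,0,0,3.8],[0,0,0,0,0,0,3.8],[0,0,0,0,0,0,3.8],[0,0,0,0,0,0,3.8]]]' 30; python3 -m jog '[[[0,0,-2,0,0,0,3.8],[0,0,-3,0,0,0,3.8],[0,0,-3,0,0,0,3.8],[0,0,-3,0,0,0,3.8],[0,0,0,0,0,0,3.8]]]'
```

```text
time: 10.3
position: [0.4556, -0.064, 0.0915]
tool_rot: [-3.139, -0.001, 0.002]
ft_force: [0.2, 1.4, 3.6]
grip_width: 0.48
time: 10.8
position: [0.4575, -0.0647, 0.2044]
tool_rot: [-3.141, -0.0, -0.006]
ft_force: [0.8, -0.0, -2.9]
grip_width: 0.478
```

```bash
python3 -m jog '[[[2,-1.6,0,0,0,0,3.8],[3.4,-2.7,0,0,0,0,3.8],[3.6,-2.8,0,0,0,0,3.8],[3.6,-2.8,0,0,0,0,3.8],[3.2,-2.6,0,0,0,0,3.8],[2,-1.6,0,0,0,0,3.8],[0,0,0,0,0,0,3.8],[0,0,0,0,0,0,3.8]]]'; python3 -m jog '[[[0,0,2,0,0,0,3.8],[0,0,3,0,0,0,3.8],[0,0,0,0,0,0,3.8]]]'
```

```text
time: 11.6
position: [0.632, 0.0769, 0.1983]
tool_rot: [-3.139, -0.002, 0.011]
ft_force: [-0.0, -1.6, -3.0]
grip_width: 0.478
time: 11.9
position: [0.6289, 0.0742, 0.1457]
tool_rot: [-3.141, 0.002, 0.019]
ft_force: [-0.9, -0.8, -3.3]
grip_width: 0.482
```

```bash
python3 -m jog '[[[0,0,0,0,0,0,3.8],[0,0,0,0,0,0,3.8]]]'
```

```text
time: 12.1
position: [0.6335, 0.0765, 0.1521]
tool_rot: [-3.139, 0.001, 0.001]
ft_force: [-0.2, 0.3, -2.2]
grip_width: 0.481
```

Position is right at (0.6335, 0.0765). There's 60 mm still to go.

```bash
python3 -m jog '[[[0,0,2,0,0,0,3.8],[0,0,2,0,0,0,3.8],[0,0,1,0,0,0,3.8],[0,0,0.6,0,0,0,3.8],[0,0,0.3,0,0,0,3.8],[0,0,0.1,0,0,0,3.8],[0,0,0,0,0,0,3.8],[0,0,0,0,0,0,3.8]]]'; python3 -m jog '[[[0,0,0.1,0,0,0,3.8],[0,0,0,0,0,0,3.8]]]'
```

```text
time: 12.9
position: [0.6333, 0.0773, 0.0916]
tool_rot: [-3.139, -0.001, 0.002]
ft_force: [-1.5, -0.4, 2.4]
grip_width: 0.475
time: 13.1
position: [0.6334, 0.0773, 0.0916]
tool_rot: [-3.139, -0.001, 0.002]
ft_force: [-3.7, -1.2, 7.3]
grip_width: 0.481
```

```bash
python3 -m jog '[[[0,0,0,0,0,0,6.5],[0,0,0,0,0,0,6.5],[0,0,0,0,0,0,6.5],[0,0,0,0,0,0,6.5],[0,0,-2,0,0,0,6.5],[0,0,-3.5,0,0,0,6.5],[0,0,-3.5,0,0,0,6.5],[0,0,-2.7,0,0,0,6.5]]]'
python3 -m jog '[[[-2.4,0.7,0,0,0,0,6.5],[-3.6,1.2,0,0,0,0,6.5],[-3.6,1.2,0,0,0,0,6.5],[-3.6,1.2,0,0,0,0,6.5],[-3,0.8,0,0,0,0,6.5],[-1.6,0.4,0,0,0,0,6.5],[0,0,0,0,0,0,6.5],[0,0,0,0,0,0,6.5]]]'
python3 - <<'E'
from h import *
s=ctrl.get_state();print(s["position"],s["tool_rot"])
im=imaging.get_image("wrist");save(im,"w3.png");print(proj(im,[.4543,.022,.098]))
E
```

```text
time: 13.9
position: [0.6336, 0.0771, 0.2085]
tool_rot: [-3.138, -0.001, 0.002]
ft_force: [0.7, -0.3, -0.4]
grip_width: 0.743
time: 14.7
position: [0.4558, 0.0217, 0.2072]
tool_rot: [-3.139, -0.0, 0.002]
ft_force: [0.0, 0.8, 0.0]
grip_width: 0.745
[0.4557593  0.02173427 0.20718514] [-3.13933341e+00 -4.14515751e-04  2.18659131e-03]
[322.72603911 248.46773003]
```

View pics/w3.png

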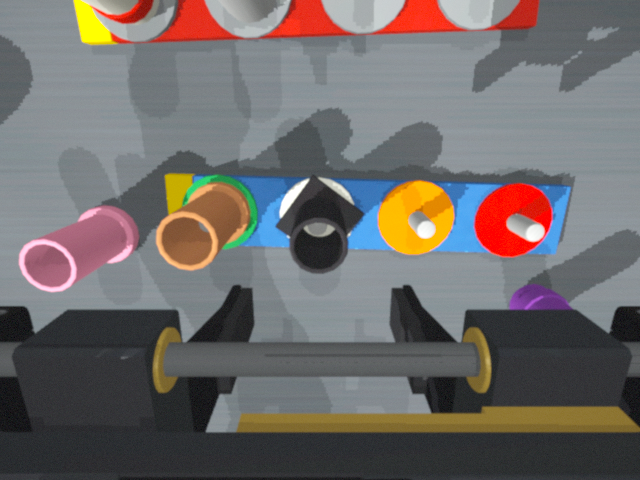

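The black rim sits at (319,244), about 2 mm from my estimate, so the pipe is near (0.457, 0.024). I correct for that and pick.

```bash
python3 -m jog '[[[0.1,-0.2,3,0,0,0,6.5],[0,0,4,0,0,0,6.5],[0,0,3.6,0,0,0,6.5],[0,0,2.5,0,0,0,6.5],[0,0,0,0,0,0,6.5],[0,0,0,0,0,0,3.8],[0,0,0,0,0,0,3.8],[0,0,0,0,0,0,3.8],[0,0,0,0,0,0,3.8],[0,0,0,0,0,0,3.8]]]' 30; python3 -m jog '[[[0,0,-2,0,0,0,3.8],[0,0,-3,0,0,0,3.8],[0,0,-3,0,0,0,3.8],[0,0,-3,0,0,0,3.8],[0,0,0,0,0,0,3.8]]]'
```

```text
time: 15.75
position: [0.4568, 0.0241, 0.077]
tool_rot: [-3.139, -0.0, 0.001]
ft_force: [0.3, 0.2, 5.4]
grip_width: 0.484
time: 16.25
position: [0.4585, 0.0239, 0.1895]
tool_rot: [-3.14, -0.0, -0.007]
ft_force: [0.9, -0.0, -2.6]
grip_width: 0.48
```

```bash
python3 -m jog '[[[2,0.4,0,0,0,0,3.8],[3.4,0.7,0,0,0,0,3.8],[3.6,0.7,0,0,0,0,3.8],[3.6,0.7,0,0,0,0,3.8],[3.3,0.6,0,0,0,0,3.8],[2.1,0.4,0,0,0,0,3.8],[0,0,0,0,0,0,3.8]]]'; python3 -m jog '[[[0,0,2,0,0,0,3.8],[0,0,3,0,0,0,3.8],[0,0,0,0,0,0,3.8],[0,0,0,0,0,0,3.8],[0,0,0,0,0,0,3.8]]]'
```

```text
time: 16.95
position: [0.6373, -0.0123, 0.1824]
tool_rot: [-3.137, 0.002, 0.008]
ft_force: [-0.3, -0.5, -2.5]
grip_width: 0.479
time: 17.45
position: [0.6364, -0.0108, 0.1365]
tool_rot: [-3.139, -0.001, 0.002]
ft_force: [0.8, 0.3, -2.1]
grip_width: 0.485
```

```bash
python3 -m jog '[[[0,0,2,0,0,0,3.8],[0,0,2,0,0,0,3.8],[0,0,1,0,0,0,3.8],[0,0,0.5,0,0,0,3.8],[0,0,0.3,0,0,0,3.8],[0,0,0.1,0,0,0,3.8],[0,0,0,0,0,0,3.8],[0,0,0,0,0,0,3.8]]]'; python3 -m jog '[[[0,0,0.1,0,0,0,3.8],[0,0,0,0,0,0,3.8]]]'
```

```text
time: 18.25
position: [0.6363, -0.0108, 0.0772]
tool_rot: [-3.139, -0.001, 0.003]
ft_force: [-1.1, -0.2, 0.7]
grip_width: 0.481
time: 18.45
position: [0.6364, -0.0107, 0.0771]
tool_rot: [-3.139, -0.001, 0.003]
ft_force: [-3.1, 0.9, 6.5]
grip_width: 0.483
```

```bash
python3 -m jog '[[[0,0,0,0,0,0,6.5],[0,0,0,0,0,0,6.5],[0,0,0,0,0,0,6.5],[0,0,0,0,0,0,6.5],[0,0,-2,0,0,0,6.5],[0,0,-3.5,0,0,0,6.5],[0,0,-4,0,0,0,6.5],[0,0,-3.5,0,0,0,6.5]]]'
python3 -m jog '[[[-2.4,-1.6,0,0,0,0,6.5],[-3.6,-2.5,0,0,0,0,6.5],[-3.6,-2.5,0,0,0,0,6.5],[-3.6,-2.5,0,0,0,0,6.5],[-2.8,-2,0,0,0,0,6.5],[-1.6,-1.1,0,0,0,0,6.5],[0,0,0,0,0,0,6.5],[0,0,0,0,0,0,6.5]]]'
python3 - <<'E'
from h import *
s=ctrl.get_state();print(s["position"],s["tool_rot"])
im=imaging.get_image("wrist");save(im,"w4.png");print(proj(im,[.4602,.1112,.106]))
E
```

```text
time: 19.25
position: [0.6363, -0.011, 0.2069]
tool_rot: [-3.139, -0.001, 0.004]
ft_force: [-0.0, 0.3, -0.8]
grip_width: 0.744
time: 20.05
position: [0.4605, 0.1104, 0.2063]
tool_rot: [-3.14, -0.001, 0.003]
ft_force: [0.9, -0.4, 0.6]
grip_width: 0.741
[0.46052174 0.11039001 0.20633094] [-3.13971052e+00 -9.51200346e-04  2.55298789e-03]
[321.834102   251.06321783]
```

View pics/w4.png

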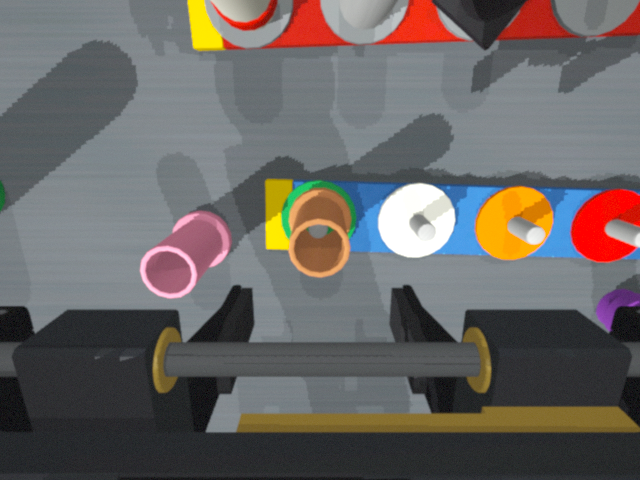

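The copper rim, on the green seat and inside the rack (the pink one is off the rack), is at (319,247). I make a 2 mm correction and pick.

```bash
python3 -m jog '[[[0.1,-0.2,3,0,0,0,6.5],[0,0,4,0,0,0,6.5],[0,0,3.2,0,0,0,6.5],[0,0,2,0,0,0,6.5],[0,0,0,0,0,0,6.5],[0,0,0,0,0,0,3.8],[0,0,0,0,0,0,3.8],[0,0,0,0,0,0,3.8],[0,0,0,0,0,0,3.8],[0,0,0,0,0,0,3.8]]]' 30; python3 -m jog '[[[0,0,-2,0,0,0,3.8],[0,0,-3,0,0,0,3.8],[0,0,-3,0,0,0,3.8],[0,0,-3,0,0,0,3.8],[0,0,0,0,0,0,3.8]]]'
```

```text
time: 21.1
position: [0.4615, 0.1127, 0.085]
tool_rot: [-3.14, -0.0, 0.002]
ft_force: [-0.2, -0.3, 4.0]
grip_width: 0.47
time: 21.6
position: [0.4633, 0.1135, 0.1977]
tool_rot: [-3.139, -0.001, -0.007]
ft_force: [-0.4, 0.3, -3.7]
grip_width: 0.469
```

```bash
python3 -m jog '[[[1.8,2.1,0,0,0,0,3.8],[2.8,3.3,0,0,0,0,3.8],[3,3.6,0,0,0,0,3.8],[3,3.6,0,0,0,0,3.8],[3,3.6,0,0,0,0,3.8],[2.6,3.1,0,0,0,0,3.8],[1.6,1.9,0,0,0,0,3.8],[0,0,0,0,0,0,3.8],[0,0,0,0,0,0,3.8]]]'; python3 -m jog '[[[0,0,2,0,0,0,3.8],[0,0,3,0,0,0,3.8],[0,0,0,0,0,0,3.8],[0,0,0,0,0,0,3.8],[0,0,0,0,0,0,3.8]]]'
```

```text
time: 22.5
position: [0.6381, -0.0989, 0.1906]
tool_rot: [-3.137, 0.0, 0.01]
ft_force: [-0.0, 1.3, -2.8]
grip_width: 0.469
time: 23.0
position: [0.6397, -0.0983, 0.1446]
tool_rot: [-3.139, -0.002, 0.001]
ft_force: [1.1, -0.1, -2.4]
grip_width: 0.466
```

```bash
python3 -m jog '[[[0,0,2,0,0,0,3.8],[0,0,2,0,0,0,3.8],[0,0,1,0,0,0,3.8],[0,0,0.5,0,0,0,3.8],[0,0,0.3,0,0,0,3.8],[0,0,0.1,0,0,0,3.8],[0,0,0,0,0,0,3.8],[0,0,0,0,0,0,3.8]]]'; python3 -m jog '[[[0,0,0.1,0,0,0,3.8],[0,0,0,0,0,0,3.8]]]'
```

```text
time: 23.8
position: [0.6395, -0.0987, 0.0851]
tool_rot: [-3.139, -0.001, 0.002]
ft_force: [-0.3, -0.2, 1.6]
grip_width: 0.467
time: 24.0
position: [0.6395, -0.0988, 0.0851]
tool_rot: [-3.14, -0.001, 0.002]
ft_force: [-4.0, -0.1, 5.7]
grip_width: 0.468
```

Seated. I release, rise, back off to the robot's side and check with the top and scene cameras.

```bash
python3 -m jog '[[[0,0,0,0,0,0,6.5],[0,0,0,0,0,0,6.5],[0,0,0,0,0,0,6.5],[0,0,0,0,0,0,6.5],[0,0,-2,0,0,0,6.5],[0,0,-4,0,0,0,6.5],[0,0,-4,0,0,0,6.5],[0,0,-4,0,0,0,6.5]]]'
python3 -m jog '[[[-1,3,0,0,0,0,6.5],[-1.5,4,0,0,0,0,6.5],[-1.5,4,0,0,0,0,6.5],[-1.5,4,0,0,0,0,6.5],[-1.5,4,0,0,0,0,6.5],[-1,3,0,0,0,0,6.5],[0,0,0,0,0,0,6.5],[0,0,0,0,0,0,6.5],[0,0,0,0,0,0,6.5]]]'
python3 - <<'E'
from h import *
im=imaging.get_image("top");f=im["frame"]
save(im,"t9raw.png")
c=np.array([.635,.0328]);t=.032
for y,top in((.132,.106),(.044,.113),(-.044,.098),(-.132,.106)):
    p=c+np.array([-np.sin(t),np.cos(t)])*y
    q=proj(im,[*p,top]);cv2.drawMarker(f,tuple(int(round(k)) for k in q),(255,0,255),cv2.MARKER_CROSS,5,1)
save(im,"t9.png",(215,165,425,330),3.5)
for l in("spray_can","wire_spool"):print(l,[np.round(np.array(d["point"])[::-1]*[640,480]).tolist() for d in finder.spot_point(l,"top")[:2]])
im=imaging.get_image("scene");save(im,"s9.png",(200,130,520,400),2.4)
E
```

```text
time: 24.8
position: [0.639, -0.0992, 0.2241]
tool_rot: [-3.139, -0.001, 0.005]
ft_force: [0.1, -1.2, 0.3]
grip_width: 0.746
time: 25.7
position: [0.5601, -0.3175, 0.2225]
tool_rot: [-3.138, -0.004, 0.004]
ft_force: [0.0, -0.8, -0.1]
grip_width: 0.744
spray_can [[150.0, 250.0]]
wire_spool [[499.0, 262.0], [256.0, 196.0]]
```

View pics/t9.png

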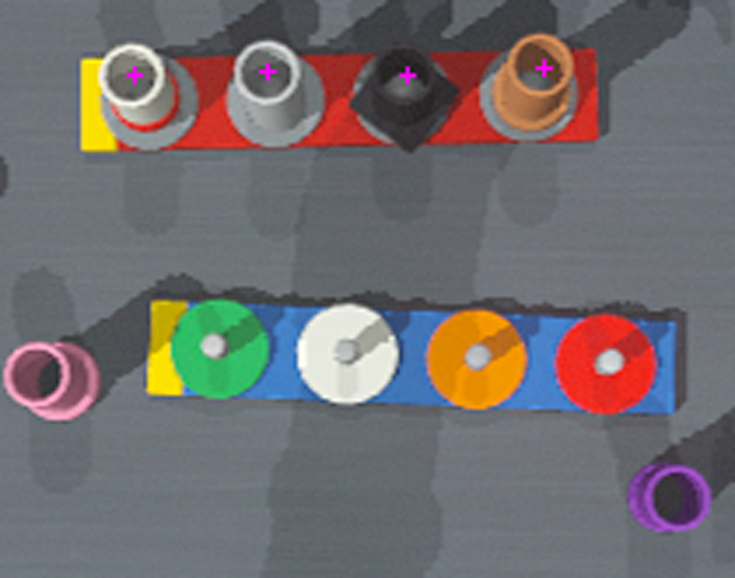

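View pics/s9.png

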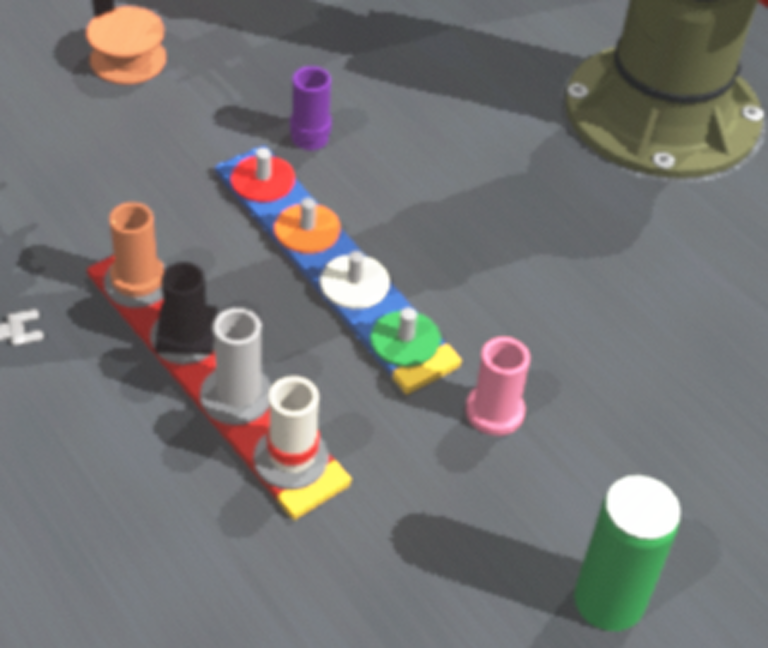

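The top crop shows all four rims on their predicted centres: white (133,75), silver (267,72), black (405,74), copper (541,67), each within about 3 crop px (2 mm). In the scene view all four are upright and seated, and the spray can and spool haven't moved. I hand in.

```bash
python3 -c "
from bench import close_job
print(close_job())"
```

```text
the job is handed in; nothing more can be done
None
```

All four pipe sections are on the red rack in reverse order, and I handed the job in at about 26 s of the 99 s allowed. From the yellow end the order is now white, silver, black, copper; on the blue rack it was copper, black, silver, white. I lowered each section until the wrist force showed it resting on its seat, and only then released it.

The last top picture shows every rim within about 2 mm of its predicted centre, and the scene view shows all four upright. The spray can and wire spool are where they started, to within 2 px, and the pink and purple look-alikes were not touched. No check failed. The only oddities were:
- **Copper grip:** it read about 1 mm narrower than the other three.
- **Estimates:** the wrist camera put black and copper about 2 mm from my first estimates, so I corrected before gripping.
- **Wrist force:** it read about 30 N on each axis for a moment at the end of the first travel move, which ran inside the stated reach. It was back near zero after the next move.

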